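# Load the cast into the articulator, unlatch the upper arm and hold it open

### The job

Slide the mounting tray that carries the plaster cast fully home into the cross slot of the articulator's base, against the end stop, and let go of it. Then draw the spring bolt at the front of the upper arm sideways by its ball knob, lift the arm off the ball stud and finish while still holding it raised, at least 40 degrees open, steady, so that the upper cast can be set in. Do not disturb the bare tray, the loose upper cast or the little jar.

Things in the scene. Friction and masses are not known exactly. Their poses are not given: they have to be found in the camera images.
- articulator: dental articulator screwed to the bench, grey and bare steel; foot plate 170 (x) x 116 (y) mm, top at z = 12 mm. Origin under the foot's middle on the bench; x points from its front (ball stud, knob) to its back (hinge), y to its left, z up. Two hinge uprights at x = 57..71, y = -53..53 mm, 125 mm high. Ball stud at x = -74, y = 0 mm; the flat shoulder under its ball is at z = 100 mm
- slot_home (a point): on the slot floor (articulator x = -5, y = 0, z = 12 mm), axes as the articulator's: a tray's origin lies here when home. Two C-shaped rails along y, 87.6 mm apart inside, lips 8 mm above the floor (74.7 mm between the lips). Trays go in along -y by the open +y end: rails start at y = 38 mm, flared guides reach y = 56 and z = 18 mm above the floor. End stop at the -y end
- tray_cast: loaded tray: steel plate 84 (x) x 76 (y) x 6 mm carrying a yellowish plaster jaw cast (fixed, top 41 mm up), 0.23 kg. Origin: centre of the plate's underside. A stalk 14 mm wide, 6 mm thick runs from it along +y and ends in an upright grip lug 14 (x) x 30 (y) mm, centred at y = 100, top at z = 34 mm. Home: origin at slot_home, axes parallel, lug sticking out of the open end
- tray_bare: a second tray of the same shape and size with nothing but four small studs and a disc on its plate; stays where it is. Origin and axes as tray_cast
- hinge (a point): middle of the hinge line of the upper arm (bar with a round disc beneath, 0.3 kg; hinged at its back), at articulator x = 64, y = 0, z = 115 mm; hinge axis y. Its front end carries the spring bolt and a socket (37 mm diameter, top at articulator z = 121.5 mm when shut) that closes over the ball stud. Falls shut if let go
- upper_arm (a joint): opening angle of the upper arm, rad: 0 = shut on the ball, grows as the front is lifted, stop at 1.15. The bolt locks it until drawn
- knob (a point): centre of the black ball knob, 18 mm diameter, on an upright 7 mm stem fixed to the bolt; arm shut: articulator x = -74, y = -38, z = 150 mm (28 mm above the socket's top beside it). Pulling it along the articulator's -y (its right) draws the bolt; lifting it then lifts the arm, the knob moving in a 142 mm arc about the hinge line and turning freely between the pads
- bolt (a joint): travel of the spring bolt, m: 0 = engaged under the ball, 0.012 = end stop; the arm is free from 0.0065 on. The spring pushes it back with about 3.5 N at 0 and 8 N at 0.011
- cast_upper: loose upper plaster cast 62 x 71 x 29 mm, bystander; origin under its centre
- vaseline: small jar, 50 mm diameter, 51 mm high, bystander; origin under its centre

How it is judged:
By the outcome, as a careful person would: the job done as asked, in the order asked, and still so for the second after the job is handed in, while the arm keeps its last pose, push and grip.
It also fails if it takes over 54 s, if anything falls off the work surface, if the arm or the gripper's body presses on something with over 40 N, if the wrist force passes 120 N, or if a joint passes its speed limit or range.

### The arm

A 6-joint arm with a two-finger parallel gripper is mounted at the origin on a cart in front of the work surface, level with it; the furniture and walls round the work are solid. World frame = base frame: x ahead of the robot, y to its left, z up, the work surface at z = 0. Lengths are in m, angles in rad, forces in N, time in s.
With the tool pointing down it reaches from about 0.25 to 0.725 m from the base axis. Payload 4 kg.
Tool frame: the origin (TCP) lies midway between the tips of the shut fingers; the grasp point (between the pads) lies grip_point_offset behind it (grip_point_offset is the distance from the TCP to the grasp point, in m); z points along the fingers, y is the line along which they close (so a half turn about z gives the same grasp; the last joint's range is limited). The gripper opens to 85 mm and grips with 20 to 120 N. Pads are 22 mm wide; open, the fingers measure 114 mm over their backs; the gripper's body (76 mm by 85 mm) begins 54 mm behind the grasp point. The pads swing forward as they close: fully open they stand 13 mm farther back than shut.
Start: joints at [1.234, 0.241, 0.005, 1.335, 0, 1.571], TCP at [0.165, 0.472, 0.231] pointing down, gripper open.
Joint ranges: [-2.72, 2.72], [-1.05, 1.87], [-1.09, 1.28], [-1.99, 2.15], [-1.42, 1.44], [-3.14, 3.14]. Speed limits (rad/s): [2.79, 2.79, 3.14, 3.14, 3.14, 3.14].

### API

Orientations are given as a unit quaternion [x, y, z, w].
In Python, from workcell import * gives the robot as it stands. The module is installed in compiled form; this text tells all that it offers.
- The arm moves only by the tool arm_command, never from a script. Its arguments are lists of equal length, an entry for each row: "slide": the shift along the tool's x, y, z in cm, a list of three; "spin": the turn about the tool's z in degrees. A call has exactly 5 rows; each row is the pose to reach, as a shift and turn from the pose commanded when the call began, along the tool's axes at that moment; what a row does not reach only later rows make up. A row lasts 1/8 s, in which the tool goes at most 62.5 mm and 10.7 degrees, less where a joint would pass 70% of its speed; a pose out of reach is approached as far as the arm can. A call with a gripper value outside its range is refused whole. "jaw" is the finger opening in cm, from 0 to 8.54, set as the call begins (left out, the last holds). The fingers move at their own pace and stop on an object; the grip force is fixed at half the most. Time passes only in rows, so rows that repeat a pose let the fingers close, or fill a call up. It gives the time, the measured TCP pose, the force, the opening and the grip force at its end, in the units of the state.
- get_obs(): the state, without advancing time (a new reading comes with each control period).
- camera(name): name is "side" or "top" or "wrist"; returns a dict with "pixels" (480x640x3 uint8, red, green, blue), "range_z" (480x640 float32, m along the optical axis (not along the pixel's ray), 0 where there is no reading), "intrinsics" (3x3 intrinsics, pixels), "k1" (the pictures are not rectified: a ray, as slopes to the right and down, at radius r is drawn at 1 + k1 r^2 times it, then the intrinsics apply), "rvec" (rotation vector, rad) and "tvec" (3), from world to camera coordinates, as OpenCV has them. Camera axes: x right, y down, z forward; pixel columns grow to the right and rows downward; lengths in m; the calibration is good to about 2 mm. A picture is of the moment at which its call begins.
- job_done(): hands the job in; it is judged then, once.
Trained networks look in a picture, given as the dict that the camera call returned (one of the last four; its "shot" number tells which), for a name from the list of things; names that differ only in an ending like _2 or _b are one class to them, and where a whole thing is asked for, a point or a joint stands for the part that bears it (a point fixed in the world has none). Each returns a list of dicts, best first, with "confidence" (0 to 1); they miss things now and then, are a little off and sometimes report something else, mostly with a low value. They report only what shows in the picture. A call takes as long as a camera call.
- recognise(picture, thing): "centre" ([column, row] in pixels, amid what is visible of it).
- landmark_of(picture, thing): "centre" ([column, row] in pixels: a listed point, or the origin of a listed thing).
The state is a dict: "clock": time; "joint_pos": joint angles; "joint_vel": joint speeds; "tau": joint torques, N m; "eef_pos": TCP position; "tool_rot": TCP orientation; "ft_force": force on the tool from outside, world axes, zero at the start; "ft_torque": the same for the moment, N m; "grip_width": finger opening in m; "grasp_force": force on a finger pad.
Only numpy, scipy, OpenCV 4.12 (cv2) and the standard library are available. Lean on these libraries where they do the work, as an engineer would, in place of code of your own. Each camera call takes 0.05 s, during which the arm holds its last target. There are 200 camera calls.

## Working session

There is one attempt and no reset: what is moved stays moved. The work goes in short steps, Python scripts to look and compute and a tool call to move; the robot and the scene stay as the last step left them, time stands still between calls to the robot, and variables do not carry over. Pictures are saved under pics/ and viewed, at most 10 in all, crops included, and the job is handed in when it is done.

Besides the shell and the picture viewer there is one more tool, called after "Call:" as name([rows], argument=value, ...), one row to a line, values as JSON. arm_command: Moves the arm, as the interface text tells. Its arguments: {"type":"object","properties":{"slide":{"type":"array","items":{"type":"array","items":{"type":"number"}}},"spin":{"type":"array","items":{"type":"number"}},"jaw":{"type":"number"}},"required":["slide","spin"]}

```bash
mkdir -p pics
cat > h.py <<'E'
from workcell import *
import numpy as np, cv2
from scipy.spatial.transform import Rotation as R
def ray(p,px):
    K=p["intrinsics"];u=(px[0]-K[0,2])/K[0,0];v=(px[1]-K[1,2])/K[1,1]
    rd=np.hypot(u,v);r=rd
    for _ in range(20): r=rd/(1+p["k1"]*r*r)
    s=r/rd if rd>0 else 1
    Rm=R.from_rotvec(np.ravel(p["rvec"])).as_matrix();t=np.ravel(p["tvec"])
    return -Rm.T@t, Rm.T@np.array([u*s,v*s,1])   # dir has unit depth
def atz(p,px,z):
    o,d=ray(p,px);return o+d*(z-o[2])/d[2]
def depth(p,px):
    c,r=np.round(px).astype(int);w=p["range_z"][max(r-1,0):r+2,max(c-1,0):c+2];w=w[w>0]
    o,d=ray(p,px);return o+d*np.median(w) if w.size else None
def tri(a,b):
    A=np.zeros((3,3));B=np.zeros(3)
    for o,d in (a,b):
        d=d/np.linalg.norm(d);M=np.eye(3)-np.outer(d,d);A+=M;B+=M@o
    x=np.linalg.solve(A,B)
    return x,[np.linalg.norm(np.cross(x-o,d/np.linalg.norm(d))) for o,d in (a,b)]
def save(p,n): cv2.imwrite("pics/"+n,p["pixels"][:,:,::-1])
def cloud(p):
    K=p["intrinsics"];v,u=np.mgrid[0:480,0:640].astype(np.float64)
    pts=np.stack([u,v],-1).reshape(-1,1,2)
    n=cv2.undistortPoints(pts,K,np.array([p["k1"],0,0,0.])).reshape(480,640,2)
    z=p["range_z"];c=np.dstack([n[...,0]*z,n[...,1]*z,z])
    Rm=R.from_rotvec(np.ravel(p["rvec"])).as_matrix();t=np.ravel(p["tvec"])
    w=(c-t)@Rm; w[z<=0]=np.nan
    return w
E
python3 - <<'E'
from h import *
np.set_printoptions(precision=4,suppress=True)
o=get_obs();print(o)
try: print(grip_point_offset)
except Exception as e: print(e)
P={}
for n in("top","side","wrist"):
    p=P[n]=camera(n);save(p,n+"1.png")
for t in["articulator","slot_home","tray_cast","tray_bare","hinge","knob","cast_upper","vaseline"]:
    for n,p in P.items():
        for q in landmark_of(p,t)[:2]: print(t,n,np.array(q["centre"]),q["confidence"],depth(p,np.clip(q["centre"],0,[639,479])))
E
```

```text
{'clock': 0.0, 'joint_pos': array([1.234 , 0.2414, 0.0037, 1.3352, 0.    , 1.5708]), 'joint_vel': array([ 0.0009, -0.0003,  0.0008,  0.0017, -0.0001,  0.    ]), 'tau': array([  0.0005, -37.2319,  25.2408,   0.0172,   0.0001,   0.    ]), 'eef_pos': array([0.165 , 0.4713, 0.2304]), 'tool_rot': array([ 0.1676,  0.9859, -0.001 , -0.0002]), 'ft_force': array([-0.7482, -0.1644, -0.2715]), 'ft_torque': array([0.0262, 0.055 , 0.0188]), 'grasp_force': 0.0, 'grip_width': 0.08558938058902266}
0.0187
articulator top [321.9 230.5] 0.67 [ 0.5588 -0.1037  0.1197]
articulator side [345.1 259.4] 0.98 [ 0.5769 -0.1237  0.0119]
slot_home top [323.8 231.9] 0.67 [ 0.5558 -0.1075  0.1217]
slot_home side [340.  251.4] 0.67 [ 0.5747 -0.094   0.0119]
tray_cast top [177.5 281.3] 0.73 [0.4594 0.1983 0.0248]
tray_cast top [447.2 297.5] 0.34 [ 0.4395 -0.3747  0.0155]
tray_cast side [260.7 193. ] 0.91 [0.4488 0.1787 0.02  ]
tray_bare top [173.3 216. ] 0.79 [0.6034 0.2205 0.0069]
tray_bare side [311.7 182. ] 0.68 [0.595  0.2115 0.0057]
hinge top [321. 189.] 0.95 [ 0.642  -0.1001  0.1216]
hinge side [372.1 210.9] 0.6 [ 0.6409 -0.1083  0.1213]
knob top [351.4 250.7] 0.42 [ 0.5144 -0.1598  0.1599]
knob side [318.5 223. ] 0.72 [ 0.5178 -0.1168  0.1219]
cast_upper top [448.4 300. ] 0.74 [ 0.4343 -0.3776  0.014 ]
cast_upper top [322.7 229.1] 0.19 [ 0.5616 -0.1052  0.1202]
cast_upper side [316.4 365.8] 0.59 [ 0.4324 -0.3897  0.0139]
vaseline top [455.  238.2] 0.82 [ 0.5617 -0.3839  0.0519]
vaseline side [390.1 355.5] 0.65 [ 0.5625 -0.4198  0.0314]
```

View pics/top1.png

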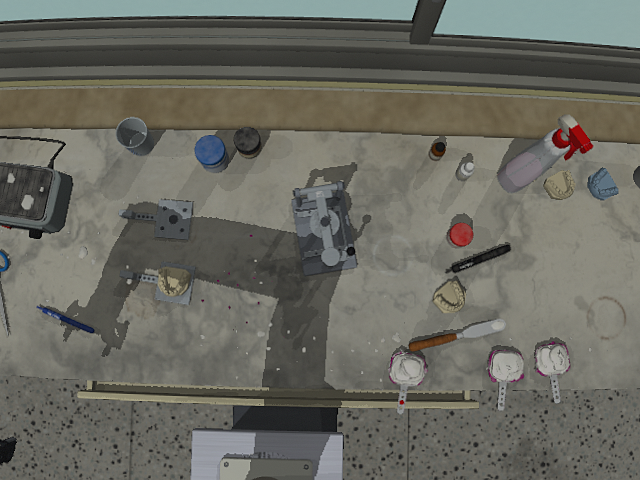

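View pics/side1.png

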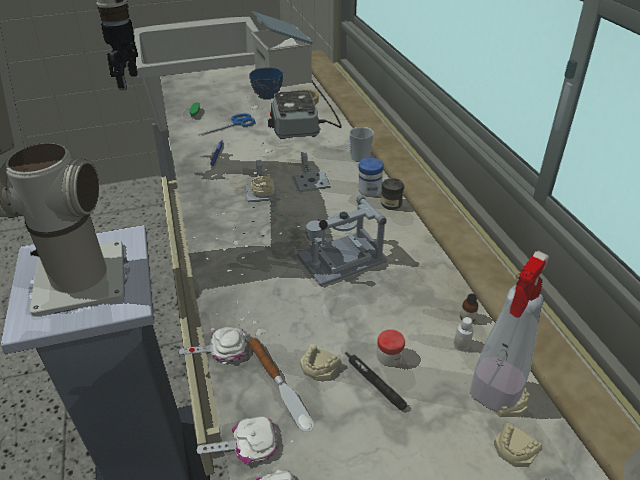

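The top picture shows the loaded tray at (175,283) with its lug to the left at (135,276). The bare tray is at (174,218). The articulator is at (325,228), slightly turned, with its socket at (331,256) and black knob at (351,251). The side view agrees. Next I fit the poses from the depth data.

Run:
```python
from h import *
np.set_printoptions(precision=4,suppress=True)
P={n:camera(n) for n in("top","side")}
def rect(w,lo,hi,zlo,zhi,name):
    m=(w[...,0]>lo[0])&(w[...,0]<hi[0])&(w[...,1]>lo[1])&(w[...,1]<hi[1])&(w[...,2]>zlo)&(w[...,2]<zhi)
    q=w[m]; 
    if len(q)<5: print(name,len(q));return
    r=cv2.minAreaRect(q[:,:2].astype(np.float32)*1000);print(name,len(q),"rect",np.round(r[0],1),np.round(r[1],1),round(r[2],1),"mean",q.mean(0),"z",np.percentile(q[:,2],[5,50,95]))
for n,p in P.items():
    w=cloud(p);print(n)
    rect(w,(.42,-.22),(.72,0),-.003,.003,"floor")
    rect(w,(.42,-.22),(.72,0.02),.008,.03,"foot")
    rect(w,(.42,-.22),(.72,0.02),.118,.130,"armtops")
    rect(w,(.42,-.22),(.56,0.02),.135,.17,"knob")
    rect(w,(.36,.1),(.53,.33),.004,.06,"traycast all")
    rect(w,(.36,.235),(.53,.33),.004,.06,"lug+stalk")
    rect(w,(.36,.245),(.53,.33),.025,.06,"lugtop")
    rect(w,(.36,.1),(.53,.24),.004,.010,"plate")
    rect(w,(.54,.1),(.68,.24),.004,.010,"bareplate")
    rect(w,(.54,.245),(.68,.33),.025,.06,"barelug")
    for t in["tray_cast","knob","hinge","articulator","slot_home"]:
        for q in landmark_of(p,t)[:1]+recognise(p,t)[:1]: print(t,np.array(q["centre"]),round(q["confidence"],2),depth(p,q["centre"]))
p=P["top"]
save({"pixels":cv2.resize(p["pixels"][170:290,270:390],None,fx=5,fy=5,interpolation=cv2.INTER_CUBIC)},"art.png")
```

```text
top
floor 7012 rect [ 570. -110.] [299.9 220. ] 0.0 mean [ 0.5585 -0.1121  0.0002] z [-0.0024  0.0002  0.0026]
foot 2483 rect [576.8 -62.7] [275.2 202.1] 11.3 mean [ 0.5653 -0.1035  0.0147] z [0.0091 0.0131 0.0266]
armtops 1180 rect [ 571.1 -107.8] [164.2 103.9] 10.9 mean [ 0.5867 -0.1052  0.1217] z [0.1185 0.1214 0.126 ]
knob 69 rect [ 514.8 -157.5] [15.9 15.2] 3.6 mean [ 0.5142 -0.1574  0.1566] z [0.1519 0.1567 0.1611]
traycast all 2192 rect [445.  215.1] [229.7 169.7] 89.9 mean [0.4516 0.221  0.0164] z [0.0042 0.0086 0.038 ]
lug+stalk 727 rect [445.1 282.5] [ 94.9 169.6] 90.0 mean [0.4504 0.2782 0.0116] z [0.0041 0.0062 0.0354]
lugtop 105 rect [471.7 308.1] [30.  15.8] 81.5 mean [0.4712 0.3073 0.0337] z [0.0277 0.0343 0.0383]
plate 701 rect [444.8 170. ] [139.5 169.6] 89.9 mean [0.4441 0.1809 0.0061] z [0.0041 0.0057 0.0093]
bareplate 1057 rect [609.8 170.2] [139.5 139.6] 0.2 mean [0.5996 0.1962 0.0065] z [0.0042 0.0062 0.0093]
barelug 85 rect [604.5 317.5] [24.3 16.4] 85.4 mean [0.6032 0.3174 0.034 ] z [0.0269 0.0346 0.0384]
tray_cast [175.7 282.4] 0.87 [0.4568 0.2016 0.0264]
tra
[... 1189 characters left out ...]
043 0.0064 0.009 ]
bareplate 364 rect [610.6 173.5] [133.7 127.4] 86.8 mean [0.5971 0.2055 0.0066] z [0.0043 0.0066 0.0093]
barelug 37 rect [602.2 314.6] [14.1 25.1] 1.5 mean [0.6021 0.313  0.0322] z [0.0261 0.0326 0.0362]
tray_cast [259.8 191.7] 0.89 [0.447  0.1803 0.0234]
tray_cast [261.6 184.5] 0.83 [0.4574 0.2066 0.0271]
knob [319.1 223.3] 0.65 [ 0.5077 -0.156   0.1518]
hinge [366.4 210.5] 0.79 [ 0.6305 -0.1012  0.1196]
hinge [337.6 224. ] 0.69 [ 0.5585 -0.1214  0.1136]
articulator [344.5 257.2] 0.68 [ 0.5775 -0.1177  0.0134]
articulator [346.3 246.4] 0.8 [ 0.5943 -0.0807  0.0113]
slot_home [340.3 249.9] 0.85 [ 0.5766 -0.0903  0.0129]
slot_home [343.1 245.6] 0.6 [ 0.5876 -0.0775  0.0129]
```

View pics/art.png

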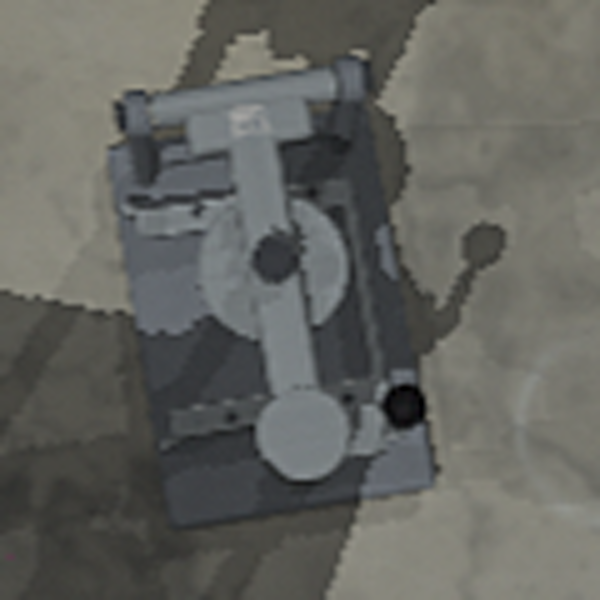

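The enlarged crop shows the articulator turned by about +11°. The socket is at (302,435), the knob at (404,405) and the hinge is at the top. The tray is turned by about -8.5°. I move above the lug and refine from there.

```bash
cat > go.py <<'E'
from h import *
def go(x,y,z,yaw,o=None):
    """yaw: world angle (deg) of tool y (closing line), mod 180"""
    o=o or get_obs();M=R.from_quat(o["tool_rot"]).as_matrix()
    d=M.T@(np.array([x,y,z])-o["eef_pos"])*100
    a=np.degrees(np.arctan2(M[1,1],M[0,1]));s=(-(yaw-a)+90)%180-90
    print("slide cm",np.round(d,2),"spin",round(s,1),"| tool y now",round(a,2),"pos",np.round(o["eef_pos"],4),"F",np.round(o["ft_force"],1),"j",np.round(o["joint_pos"],2),"t",round(o["clock"],2))
if __name__=="__main__":
    import sys; go(*map(float,sys.argv[1:5]))
E
python3 go.py .468 .29 .2 -8.5
```

```text
slide cm [-34.59  -7.16   3.13] spin 79.2 | tool y now 70.7 pos [0.1652 0.4719 0.2313] F [ 0.1 -0.8 -0. ] j [1.23 0.24 0.01 1.34 0.   1.57] t 2.45
```

Call:
arm_command([
  [-6,-1.2,0.6],
  [-12,-2.5,1.2],
  [-18,-3.7,1.8],
  [-24,-5,2.4],
  [-29,-6,2.8],
], spin=[10,20,30,40,50])

```text
clock: 3.08
eef_pos: [0.4209, 0.318, 0.2031]
tool_rot: [0.571, 0.821, 0.0, 0.0]
ft_force: [-0.2, 1.1, 0.1]
grip_width: 0.0854
grasp_force: 0.0
```

```bash
python3 go.py .468 .29 .2 -8.5
```

```text
slide cm [-4.26  3.45  0.31] spin 28.8 | tool y now 20.31 pos [0.4209 0.318  0.2031] F [-0.2  1.1  0.1] j [0.65 0.31 0.02 1.28 0.   1.86] t 3.08
```

Call:
arm_command([
  [-2,1.5,0.1],
  [-4.3,3.4,0.3],
  [-4.3,3.4,0.3],
  [-4.3,3.4,0.3],
  [-4.3,3.4,0.3],
], spin=[10,20,29,29,29])

```text
clock: 3.7
eef_pos: [0.4659, 0.2914, 0.2003]
tool_rot: [0.756, 0.655, -0.0, -0.0]
ft_force: [-0.3, 0.2, 0.3]
grip_width: 0.0853
grasp_force: 0.0
```

Run:
```python
from h import *
np.set_printoptions(precision=4,suppress=True)
p=camera("wrist");save(p,"w1.png")
o,_=ray(p,(320,240));print("cam",o,"eef",get_obs()["eef_pos"])
w=cloud(p)
def rect(m,name):
    q=w[m]
    if len(q)<20: print(name,len(q));return
    r=cv2.minAreaRect(q[:,:2].astype(np.float32)*1000);print(name,len(q),np.round(r[0],1),np.round(r[1],1),round(r[2],2),"z",np.percentile(q[:,2],[5,50,95]))
Z=w[...,2]
reg=(w[...,0]>.39)&(w[...,0]<.53)&(w[...,1]>.12)&(w[...,1]<.35)
m=reg&(Z>.028)&(w[...,1]>.27);rect(m,"lug")
m=reg&(Z>.0035);rect(m,"all")
for y0 in np.arange(.15,.33,.02):
    s=reg&(Z>.0035)&(Z<.0085)&(abs(w[...,1]-y0)<.003)
    if s.sum()>5: print(round(y0,3),s.sum(),np.percentile(w[s][:,0],[1,50,99]))
for t in("tray_cast","tray_bare"):
    for q in landmark_of(p,t)[:1]: print(t,q["centre"],q["confidence"],atz(p,q["centre"],0))
np.save("w1.npy",w)
```

```text
cam [0.4753 0.3637 0.343 ] eef [0.4658 0.2915 0.2004]
lug 56484 [462.3 301.7] [ 44.6 141.5] 81.99 z [0.2265 0.2706 0.29  ]
all 64536 [455.2 248. ] [153.1 141.3] 82.57 z [0.007  0.2684 0.2896]
0.17 61 [0.4834 0.49   0.495 ]
0.19 141 [0.4132 0.4243 0.4972]
0.21 120 [0.4161 0.4256 0.5002]
0.23 225 [0.4191 0.4352 0.5024]
0.25 227 [0.4219 0.4461 0.4697]
0.27 106 [0.4589 0.4656 0.4725]
0.31 8 [0.4571 0.4589 0.4607]
tray_cast [322.7, 293.2] 0.93 [0.4589 0.206  0.    ]
tray_bare [470.8, 257.0] 0.92 [0.5968 0.2223 0.    ]
```

View pics/w1.png

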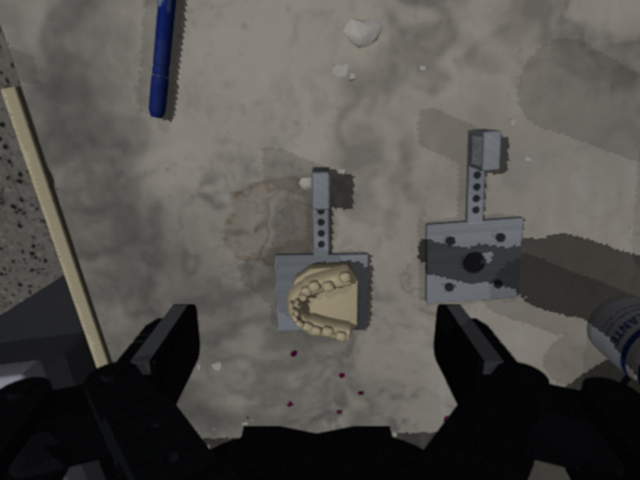

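The picture shows the loaded tray upright in the frame, with its plate at about (322,292) and its lug at (321,188). The bare tray's lug is at (485,150). I compute the tray pose from this cloud.

Run:
```python
import numpy as np,cv2
from scipy.optimize import least_squares
w=np.load("w1.npy");Z=w[...,2]
reg=(w[...,0]>.38)&(w[...,0]<.53)&(w[...,1]>.14)&(w[...,1]<.36)
lug=w[reg&(Z>.029)&(Z<.045)&(w[...,1]>.27)]
r=cv2.minAreaRect(lug[:,:2].astype(np.float32)*1000);print("lug",len(lug),r,np.percentile(lug[:,2],[5,50,95]))
pl=w[reg&(Z>.0035)&(Z<.009)&(w[...,1]<.262)]
r=cv2.minAreaRect(pl[:,:2].astype(np.float32)*1000);print("plate",len(pl),r,np.percentile(pl[:,2],[5,50,95]))
# far (lug side) edge: percentile bands in tray axes
for th in(-8.0,-8.5,-9):
    t=np.radians(th);X=np.array([np.cos(t),np.sin(t)]);Y=np.array([-np.sin(t),np.cos(t)])
    a=pl[:,:2]@X;b=pl[:,:2]@Y
    print(th,"left",[round(np.percentile(a[(b>s)&(b<s+.01)],1.5),4) for s in(.12,.13,.14,.15,.16,.17)if((b>s)&(b<s+.01)).sum()>20],
     "right",[round(np.percentile(a[(b>s)&(b<s+.01)],98.5),4) for s in(.12,.13,.14,.15,.16,.17)if((b>s)&(b<s+.01)).sum()>20],
     "lug ctr",np.percentile(lug[:,:2]@X,[2,98]),np.percentile(lug[:,:2]@Y,[2,98]))
```

```text
lug 722 ((470.83001708984375, 307.9277648925781), (29.855043411254883, 15.054132461547852), 82.37268829345703) [0.03052796 0.03376047 0.0351443 ]
plate 2953 ((459.1756591796875, 216.66378784179688), (92.01716613769531, 84.08103942871094), 82.56808471679688) [0.00469106 0.00589164 0.00704652]
-8.0 left [] right [] lug ctr [0.41628377 0.43086923] [0.35659426 0.38492296]
-8.5 left [] right [] lug ctr [0.41301154 0.4275845 ] [0.36031568 0.38861587]
-9 left [] right [] lug ctr [0.40969563 0.42426509] [0.36397594 0.39229309]
```

```bash
python3 go.py .471 .310 .06 -7.5;python3 go.py .471 .310 .006 -7.5
```

```text
slide cm [ 1.89  0.25 14.04] spin -0.7 | tool y now -8.19 pos [0.4658 0.2916 0.2004] F [-0.3  0.3 -0.4] j [0.56 0.35 0.08 1.3  0.   2.27] t 3.85
slide cm [ 1.89  0.25 19.44] spin -0.7 | tool y now -8.19 pos [0.4658 0.2916 0.2004] F [-0.3  0.3 -0.4] j [0.56 0.35 0.08 1.3  0.   2.27] t 3.85
```

Call:
arm_command([
  [0.9,0.1,5],
  [1.9,0.25,10],
  [1.9,0.25,14],
  [1.9,0.25,17],
  [1.9,0.25,19.4],
], spin=[-0.7,-0.7,-0.7,-0.7,-0.7], jaw=5)

```text
clock: 4.47
eef_pos: [0.4705, 0.3097, 0.0049]
tool_rot: [0.752, 0.659, -0.001, -0.0]
ft_force: [-0.5, -1.1, 0.2]
grip_width: 0.0496
grasp_force: 0.0
```

Call:
arm_command([
  [0,0,0],
  [0,0,0],
  [0,0,0],
  [0,0,0],
  [0,0,0],
], spin=[0,0,0,0,0], jaw=0.5)

```text
clock: 5.1
eef_pos: [0.4722, 0.3104, 0.0075]
tool_rot: [0.752, 0.659, 0.001, 0.0]
ft_force: [-0.3, 0.5, 3.3]
grip_width: 0.0128
grasp_force: 61.6
```

```bash
python3 go.py .471 .310 .06 -7.5; python3 -c "
from h import *
print(get_obs())"
```

```text
slide cm [-0.05 -0.11 -5.25] spin -0.1 | tool y now -7.59 pos [0.4722 0.3104 0.0075] F [-0.3  0.5  3.3] j [ 0.58  0.56 -0.15  0.86  0.    2.28] t 5.1
{'clock': 5.1, 'joint_pos': array([ 5.81373799e-01,  5.56345215e-01, -1.47579061e-01,  8.64248051e-01,
        2.91438316e-04,  2.28463761e+00]), 'joint_vel': array([-0.00182645,  0.00144853,  0.00144929, -0.00027334,  0.00013093,
       -0.00093684]), 'tau': array([-3.87708507e-01, -4.46079433e+01,  1.87556434e+01,  9.74310748e-02,
       -2.16053082e-01,  1.80319289e-02]), 'eef_pos': array([0.47222123, 0.31041833, 0.00748608]), 'tool_rot': array([7.52355652e-01, 6.58755820e-01, 1.31957920e-03, 3.58717880e-05]), 'ft_force': array([-0.32529799,  0.48374549,  3.27794919]), 'ft_torque': array([0.15351662, 0.10136526, 0.02665095]), 'grasp_force': 61.5621292591095, 'grip_width': 0.01275623044552767}
```

```bash
python3 go.py .526 .105 .08 11.2
python3 - <<'E'
from h import *
np.set_printoptions(precision=4,suppress=True)
for n in("top","side"):
    w=cloud(camera(n));Z=w[...,2]
    m=(w[...,0]>.46)&(w[...,0]<.69)&(w[...,1]>-.2)&(w[...,1]<-.01)&(Z>.007)&(Z<.016)
    q=w[m][:,:2];t=np.radians(11);X=np.array([np.cos(t),np.sin(t)]);Y=np.array([-np.sin(t),np.cos(t)])
    a=q@X;b=q@Y
    r=cv2.minAreaRect((q*1000).astype(np.float32));print(n,r)
    for s in np.arange(a.min(),a.max(),.02):
        k=(a>=s)&(a<s+.02)
        if k.sum()>15:print(" a%.3f"%(s+.01),k.sum(),np.percentile(b[k],[2,98]),end=";")
    print()
    for s in np.arange(b.min(),b.max(),.02):
        k=(b>=s)&(b<s+.02)
        if k.sum()>15:print(" b%.3f"%(s+.01),k.sum(),np.percentile(a[k],[2,98]),end=";")
    print()
E
```

```text
slide cm [-19.64   8.06  -7.28] spin -18.8 | tool y now -7.59 pos [0.4722 0.3104 0.0075] F [-0.3  0.5  3.3] j [ 0.58  0.56 -0.15  0.86  0.    2.28] t 5.1
top ((571.4853515625, -99.29723358154297), (220.98846435546875, 178.17262268066406), 1.2754710912704468)
 a0.448 23 [-0.2684 -0.1634]; a0.468 386 [-0.2708 -0.1579]; a0.488 164 [-0.2709 -0.1573]; a0.508 194 [-0.2714 -0.1576]; a0.528 334 [-0.2714 -0.1587]; a0.548 210 [-0.2717 -0.1577]; a0.568 190 [-0.272  -0.1572]; a0.588 137 [-0.2722 -0.1575]; a0.608 267 [-0.271  -0.1585]; a0.628 40 [-0.2721 -0.1575];
 b-0.279 129 [0.4599 0.6207]; b-0.259 378 [0.4593 0.6149]; b-0.239 227 [0.458  0.6123]; b-0.219 43 [0.4573 0.5368]; b-0.199 304 [0.4582 0.6127]; b-0.179 504 [0.4594 0.6124]; b-0.159 359 [0.4599 0.6225];
side ((573.6618041992188, -109.81155395507812), (170.74545288085938, 121.01239013671875), 11.107126235961914)
 a0.467 319 [-0.2738 -0.1631]; a0.487 232 [-0.2744 -0.1632]; a0.507 93 [-0.275  -0.1756]; a0.527 253 [-0.275  -0.1652]; a0.547 277 [-0.2737 -0.1606]; a0.567 257 [-0.274 -0.162]; a0.587 180 [-0.2746 -0.1607]; a0.607 203 [-0.2746 -0.1629]; a0.627 71 [-0.2745 -0.1781];
 b-0.268 500 [0.4599 0.6229]; b-0.248 211 [0.4581 0.6107]; b-0.228 351 [0.4593 0.6197]; b-0.208 288 [0.4588 0.6199]; b-0.188 297 [0.4591 0.6204]; b-0.168 236 [0.4589 0.6112];
```

Call:
arm_command([
  [0,0,-2],
  [0,0,-5],
  [-2,0.8,-7],
  [-6,2.4,-7.3],
  [-10,4,-7.3],
], spin=[0,0,-2,-6,-10])

```text
clock: 5.82
eef_pos: [0.4976, 0.2043, 0.0793]
tool_rot: [0.691, 0.723, -0.0, -0.0]
ft_force: [0.5, -0.4, -2.4]
grip_width: 0.0129
grasp_force: 60.8
```

```bash
python3 go.py .526 .105 .08 10.9
```

```text
slide cm [-10.05   2.39  -0.07] spin -8.3 | tool y now 2.6 pos [0.4976 0.2043 0.0793] F [ 0.5 -0.4 -2.4] j [ 0.39  0.43 -0.14  1.   -0.    1.92] t 5.83
```

Call:
arm_command([
  [-3,0.7,0],
  [-6,1.4,0],
  [-9,2.1,0],
  [-10,2.4,0],
  [-10,2.4,0],
], spin=[-3,-6,-8.3,-8.3,-8.3])

```text
clock: 6.45
eef_pos: [0.5255, 0.106, 0.0788]
tool_rot: [0.639, 0.769, -0.0, -0.001]
ft_force: [-0.2, 0.1, -1.9]
grip_width: 0.0128
grasp_force: 60.8
```

Run:
```python
from h import *
np.set_printoptions(precision=4,suppress=True)
p=camera("wrist");save(p,"w2.png");w=cloud(p);np.save("w2.npy",w);o=get_obs();print(o["eef_pos"],o["ft_force"])
M=R.from_quat(o["tool_rot"]).as_matrix();print("toolY deg",np.degrees(np.arctan2(M[1,1],M[0,1])))
for t in("slot_home","tray_cast","articulator","knob","hinge"):
    for q in landmark_of(p,t)[:1]: print(t,q["centre"],q["confidence"],depth(p,q["centre"]))
```

```text
[0.5255 0.1067 0.0789] [ 1.0177  0.5169 -2.3949]
toolY deg 10.671803382535956
```

View pics/w2.png

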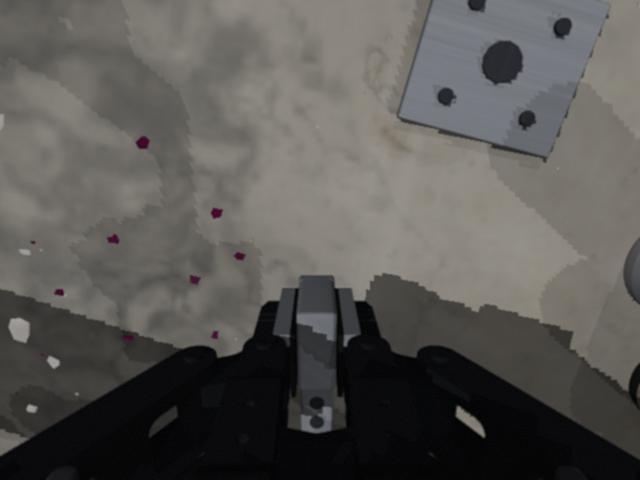

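The picture shows the lug centred between the pads at (317,340). The camera sits on the outer side, so the slot is out of view. I lower to slot height outside the guides and measure tray and slot together in the top and side cameras.

Call:
arm_command([
  [0,0,1.5],
  [0,0,3],
  [0,0,4.5],
  [0,0,5.8],
  [0,0,5.8],
], spin=[0,0,0,0,0])

```text
clock: 7.38
eef_pos: [0.5246, 0.106, 0.0196]
tool_rot: [0.638, 0.77, -0.001, -0.001]
ft_force: [0.4, 0.1, -1.2]
grip_width: 0.0131
grasp_force: 60.8
```

```bash
cat > rel.py <<'E'
from h import *
np.set_printoptions(precision=1,suppress=True,linewidth=150)
o=get_obs();M=R.from_quat(o["tool_rot"]).as_matrix()
O=np.array([.5742,-.1084]);t=np.radians(10.9);X=np.array([np.cos(t),np.sin(t)]);Y=np.array([-np.sin(t),np.cos(t)])
e=o["eef_pos"];print("TCP art mm",1000*((e[:2]-O)@X),1000*((e[:2]-O)@Y),1000*e[2],"yaw",np.degrees(np.arctan2(M[1,1],M[0,1])),o["ft_force"],o["clock"])
ims=[]
for n in("top","side"):
    p=camera(n);w=cloud(p)*1000;a=(w[...,:2]-1000*O)@X;b=(w[...,:2]-1000*O)@Y;Z=w[...,2]
    print(n)
    def bands(m,u,v,lo,hi,st,name):
        out=[]
        for s in np.arange(lo,hi,st):
            k=m&(v>=s)&(v<s+st)
            if k.sum()>8: out.append((s+st/2,k.sum(),*np.percentile(u[k],[2,98])))
        print(name);print(np.array(out))
    foot=(Z>8)&(Z<15)&(abs(a)<100)&(b<70)&(b>-75)
    bands(foot,a,b,-60,62,20,"foot x by y");bands(foot,b,a,-85,90,28,"foot y by x")
    pl=(Z>13)&(Z<24)&(abs(a)<60)&(b>62)&(b<190)
    bands(pl,a,b,62,170,12,"plate x by y");bands(pl&(abs(a)<60),b,a,-48,42,12,"plate y by x")
    print("plate z",np.nanpercentile(Z[pl],[5,25,50,75,95]),"cast",np.nanpercentile(Z[(abs(a)<50)&(b>62)&(b<150)&(Z<70)],[90,98]))
    hi=(Z>23)&(Z<36)&(abs(a)<70)&(b<60)&(b>25);bands(hi,a,b,25,60,7,"guides x by y")
    K=p["intrinsics"];c=(w[...,0]>440)&(w[...,0]<680)&(w[...,1]>-190)&(w[...,1]<130)&(Z<150)
    r,cc=np.where(c);ims.append(cv2.resize(p["pixels"][r.min():r.max(),cc.min():cc.max()],None,fx=3,fy=3,interpolation=cv2.INTER_CUBIC))
H=max(i.shape[0] for i in ims);im=np.hstack([np.pad(i,((0,H-i.shape[0]),(0,4),(0,0))) for i in ims]);f=min(1,800/im.shape[1],600/im.shape[0])
save({"pixels":cv2.resize(im,None,fx=f,fy=f)},"rel%d.png"%(o["clock"]*100))
print("rel%d.png"%(o["clock"]*100))
E
python3 rel.py
```

```text
TCP art mm -8.153853359319918 219.95111259393113 19.615406750373698 yaw 10.694901377182306 [ 0.4  0.1 -1.2] 7.375
top
foot x by y
[[-50.  339.  -83.6  75.1]
 [-30.  249.  -84.1  72.1]
 [-10.   73.  -85.3  68.1]
 [ 10.  158.  -84.2  70.2]
 [ 30.  408.  -83.6  70.2]
 [ 50.  468.  -83.3  77.8]]
foot y by x
[[-71.  417.  -55.   57.6]
 [-43.  182.  -55.8  58.3]
 [-15.  393.  -54.7  56.9]
 [ 13.  225.  -55.5  58.2]
 [ 41.  188.  -55.9  58.5]
 [ 69.  271.  -54.9  58.2]]
plate x by y
[[ 80.   84.  -48.3  29.8]
 [ 92.  101.  -50.1  32. ]
 [104.   67.  -50.5  32.3]
 [116.   56.  -50.5  32.3]
 [128.   60.  -50.6  32.5]
 [140.   76.  -50.9  31.8]
 [152.  125.  -49.3  31.2]
 [164.   35.  -15.9  -2.4]]
plate y by x
[[-42.  191.   82.6 153.2]
 [-30.   89.   82.  154.5]
 [-18.   70.   81.6 188.7]
 [ -6.   96.   81.9 188.6]
 [  6.   19.   81.5 154.8]
 [ 18.   27.   81.4 155. ]
 [ 30.  124.   82.5 153.3]]
plate z [14.8 16.8 18.5 20.1 22.3] cast [48.  52.7]
guides x by y
[[ 28.5  30.  -47.3  57. ]
 [ 35.5  33.  -47.8  66.9]
 [ 42.5  34.  -47.4  64.2]
 [ 49.5  33.  -50.1  64.5]]
side
foot x by y
[[-50. 
[... 195 characters left out ...]
 [-43.  171.  -58.5  52.8]
 [-15.  326.  -57.7  52.9]
 [ 13.  357.  -58.5  55.1]
 [ 41.  272.  -58.   53.8]
 [ 69.  256.  -58.6  51. ]]
plate x by y
[[ 80.   48.  -49.4  31.3]
 [ 92.   33.  -49.8  25.7]
 [104.   17.  -49.4 -36.9]
 [116.   31.  -49.3 -34. ]
 [128.   22.  -50.  -32.6]
 [140.   29.  -49.7 -30.4]
 [152.   26.  -49.2 -27.1]]
plate y by x
[[-42.   94.   81.4 153.9]
 [-30.   26.  111.3 154.9]
 [-18.   10.  167.5 188.4]
 [ -6.   19.  113.1 189.3]
 [  6.   22.   77.6  90.3]
 [ 18.   22.   77.1  92.3]
 [ 30.   13.   78.9  95.5]]
plate z [14.9 17.1 18.4 19.8 21.9] cast [49.  52.5]
guides x by y
[[ 28.5  14.  -42.2  49.5]
 [ 35.5  22.  -40.6  68.7]
 [ 42.5  22.   38.2  66.6]]
rel737.png
```

```bash
cat > rails.py <<'E'
from h import *
np.set_printoptions(precision=1,suppress=True,linewidth=170)
O=np.array([.5742,-.1084]);t=np.radians(10.9);X=np.array([np.cos(t),np.sin(t)]);Y=np.array([-np.sin(t),np.cos(t)])
for n in("top","side"):
    acc=[cloud(camera(n))*1000 for _ in range(3)];w=np.nanmedian(acc,0)
    a=(w[...,:2]-1000*O)@X;b=(w[...,:2]-1000*O)@Y;Z=w[...,2]
    f=(abs(a)<84)&(abs(b)<56)&(Z>9)&(Z<15);print(n,"foot z",np.median(Z[f]))
    for s in range(-60,75,8):
        k=(b>=s)&(b<s+8)&(Z>17)&(Z<34)&(abs(a)<62);L=k&(a<0);Rr=k&(a>10)
        print(s+4,*[(m.sum(),np.percentile(a[m],[3,97]),np.percentile(Z[m],[10,50,90])) if m.sum()>4 else None for m in(L,Rr)])
    pl=(Z>13)&(Z<24)&(b>80)&(b<156)
    for nm,m in(("edgeL",pl&(a<-38)&(a>-50)),("edgeR",pl&(a>20)&(a<31))):
        print(nm,m.sum(),"z by y",[round(float(np.median(Z[m&(b>=s)&(b<s+15)])),1) for s in(80,95,110,125,140) if (m&(b>=s)&(b<s+15)).sum()>5])
E
python3 rails.py
```

```text
top foot z 12.395517205701747
-56 None None
-48 None None
-40 (np.int64(57), array([-44.8,  -2.3]), array([22.2, 25.1, 26.9])) (np.int64(50), array([11.4, 49. ]), array([22.2, 24.9, 26.8]))
-32 (np.int64(19), array([-46.2, -36.3]), array([23.1, 24.7, 26.5])) (np.int64(24), array([39.1, 50.8]), array([22.4, 24.5, 26.9]))
-24 (np.int64(18), array([-45.4, -36.1]), array([24.4, 25.8, 27.5])) (np.int64(16), array([41., 51.]), array([23.9, 25.2, 26.3]))
-16 (np.int64(6), array([-41.6, -37.3]), array([24.4, 25.4, 26.6])) (np.int64(7), array([45.6, 51.5]), array([23.1, 25.6, 27.8]))
-8 None None
0 None None
8 (np.int64(6), array([-40.9, -36.6]), array([23.7, 24.5, 26.1])) (np.int64(5), array([46.1, 50.5]), array([25.1, 27.1, 29.2]))
16 (np.int64(21), array([-47.6, -36.1]), array([22.1, 24.2, 26.5])) (np.int64(14), array([42.1, 50.7]), array([23.2, 24.6, 27.2]))
24 (np.int64(24), array([-47.8, -36.6]), array([23.1, 24.8, 25.9])) (np.int64(22), array([39.5, 51.2]), array([23.9, 25.4, 27.1]))
32 (np.int64(23), array([-48.4, -36.7]), array([22.9, 25.4, 27.1])) (np.int64(23), array([39.6, 50.2]),
[... 1574 characters left out ...]
.int64(12), array([39.1, 50.8]), array([22.9, 24.5, 25.1]))
16 (np.int64(15), array([-48.2, -37.4]), array([19.2, 23.9, 25.8])) (np.int64(13), array([39.5, 50.3]), array([22.6, 23.5, 25.4]))
24 (np.int64(12), array([-45.9, -35.9]), array([23.4, 24.2, 25.4])) (np.int64(14), array([39.7, 49.2]), array([22.7, 24.7, 26.6]))
32 (np.int64(6), array([-42., -36.]), array([23.3, 23.9, 25.9])) (np.int64(15), array([39.2, 51. ]), array([22.4, 24.6, 26. ]))
40 None (np.int64(15), array([39.4, 50.9]), array([24.1, 25.2, 27.6]))
48 None (np.int64(10), array([39.2, 50.1]), array([25.7, 27.2, 28.8]))
56 None None
64 None None
72 None None
edgeL 93 z by y [19.2, 19.8, 20.0, 19.9, 20.4]
edgeR 14 z by y [19.4]
```

View pics/rel737.png

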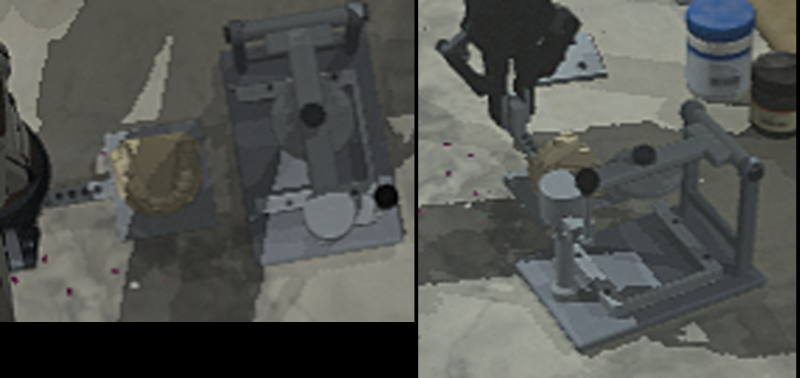

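The pictures show the held tray level and square, just outside the slot. The rails measure from -36.4 to 39.4 along x, so the slot centre is at +1.5 while the tray is at -9.1. I shift 10.6 mm in x and lower 0.8 mm, then check again.

Call:
arm_command([
  [0,0.3,0.03],
  [0,0.6,0.05],
  [0,0.9,0.08],
  [0,1.06,0.08],
  [0,1.06,0.08],
], spin=[0,0,0,0,0])

```text
clock: 8.4
eef_pos: [0.5365, 0.1084, 0.0205]
tool_rot: [0.638, 0.77, 0.0, -0.0]
ft_force: [0.2, -0.4, -2.2]
grip_width: 0.0132
grasp_force: 60.8
```

```bash
python3 rel.py | grep -v foot | sed -n '1,60p' | grep -A30 -E "TCP|plate"; python3 rails.py | grep -E "edge|foot z|^(24|32|16|-32) "
python3 - <<'E'
from h import *
O=np.array([.5742,-.1084]);t=np.radians(10.9);X=np.array([np.cos(t),np.sin(t)]);Y=np.array([-np.sin(t),np.cos(t)])
P=[camera("top"),camera("side")]
for T in("slot_home","hinge","knob","articulator"):
    L=[landmark_of(p,T)[:1] for p in P]
    if L[0] and L[1]:
        x,e=tri(*[ray(p,l[0]["centre"]) for p,l in zip(P,L)]);print(T,np.round(1000*np.array([(x[:2]-O)@X,(x[:2]-O)@Y,x[2]]),1),np.round(e,4),[l[0]["confidence"] for l in L])
for p in P:
    w=cloud(p);a=(w[...,:2]-O)@X*1000;b=(w[...,:2]-O)@Y*1000;Z=w[...,2]*1000
    for nm,m in(("uprights/hinge tube",(Z>105)&(Z<135)&(abs(abs(b)-45)<7)&(a>40)),("socket",(Z>117)&(Z<126)&(a<-45)&(abs(b)<24)),("knob",(Z>138)&(Z<165)&(a<-45)&(b<-20))):
        print(nm,m.sum(),np.round(np.percentile(a[m],[2,50,98]),1),np.round(np.percentile(b[m],[2,50,98]),1),np.round(np.percentile(Z[m],[50,98]),1))
E
```

```text
TCP art mm 3.966041393303067 219.98492362636378 20.451614182640913 yaw 10.702193358331005 [ 0.2 -0.4 -2.2] 8.4
top
[[-50.  347.  -83.1  74.6]
 [-30.  235.  -84.4  71.3]
 [-10.   83.  -85.3  67.9]
 [ 10.  155.  -84.4  68.4]
 [ 30.  412.  -83.4  71.4]
 [ 50.  479.  -83.2  78.4]]
[[-71.  424.  -54.8  57. ]
 [-43.  178.  -54.8  58.4]
 [-15.  395.  -55.3  57.3]
 [ 13.  233.  -55.8  58.4]
 [ 41.  186.  -55.8  58.4]
 [ 69.  276.  -55.3  58.2]]
plate x by y
[[ 80.   86.  -36.5  41.9]
 [ 92.   98.  -37.9  44.9]
 [104.   63.  -38.1  45.3]
 [116.   55.  -38.2  44.3]
 [128.   59.  -38.1  44.4]
 [140.   77.  -38.4  43.9]
 [152.  115.  -38.2  43.8]
 [164.   39.   -3.3   9.5]]
plate y by x
[[-42.   48.   85.1 153.8]
 [-30.  186.   82.6 153.7]
 [-18.   87.   82.  154. ]
 [ -6.   66.   82.  188.1]
 [  6.   97.   81.9 189. ]
 [ 18.   21.   81.4 154.8]
 [ 30.   26.   81.4 154.7]
 [ 42.  120.   83.6 153.6]]
plate z [15.4 17.5 19.1 20.7 22.9] cast [48.6 53. ]
guides x by y
[[ 28.5  29.  -47.7  67.3]
 [ 35.5  34.  -48.1  66.4]
 [ 42.5  38.  -47.4  64.5]
 [ 49.5  38.  -49.9  65.6]]
side
[[-50.  472.  -82.8
[... 1645 characters left out ...]
), array([23. , 24.7, 26.2]))
edgeL 7 z by y []
edgeR 15 z by y [17.2]
slot_home [ 0.9  0.8 16.6] [0.0048 0.0048] [0.63, 0.97]
hinge [ 69.1  -4.2 121.7] [0.0026 0.0026] [0.78, 0.9]
knob [-70.8 -40.2 156.6] [0.0022 0.0022] [0.4, 0.5]
articulator [ 5.9 -4.3  5.1] [0.0045 0.0045] [0.57, 0.95]
uprights/hinge tube 202 [ 61.2  75.9 376.2] [-51.2  38.3  51.2] [121.3 129.8]
socket 290 [-83.7 -66.6 -45.9] [-15.    0.8  17.2] [121.9 125.5]
knob 69 [-75.3 -68.7 -60.6] [-44.6 -36.4 -29.3] [156.7 162.6]
uprights/hinge tube 177 [ 61.4  73.8 378. ] [-51.5 -41.3  49.9] [119.8 133.7]
socket 136 [-83.5 -70.2 -55.7] [-19.3  -1.2  15.3] [121.3 123.9]
knob 70 [-76.5 -69.5 -60.9] [-47.7 -42.6 -34.1] [153.5 159.8]
```

Call:
arm_command([
  [0,-0.16,0],
  [0,-0.16,0],
  [0,-0.16,0],
  [0,-0.16,0],
  [0,-0.16,0],
], spin=[0,0,0,0,0])

```text
clock: 9.93
eef_pos: [0.5348, 0.108, 0.0205]
tool_rot: [0.638, 0.77, 0.0, -0.0]
ft_force: [0.9, 0.8, -2.4]
grip_width: 0.0125
grasp_force: 60.8
```

```bash
cat > pz.py <<'E'
from h import *
import sys
np.set_printoptions(precision=1,suppress=True,linewidth=170)
y0=float(sys.argv[1]) # tray origin art-y guess
O=np.array([.5742,-.1084]);t=np.radians(10.9);X=np.array([np.cos(t),np.sin(t)]);Y=np.array([-np.sin(t),np.cos(t)])
for n in("top","side"):
    w=np.nanmedian([cloud(camera(n))*1000 for _ in range(3)],0)
    a=(w[...,:2]-1000*O)@X;b=(w[...,:2]-1000*O)@Y;Z=w[...,2]
    pl=(Z>14)&(Z<24)&(abs(b-y0)<45)&(a>-52)&(a<56)
    L=[];Rr=[]
    for s in np.arange(y0-36,y0+36,8):
        k=pl&(b>=s)&(b<s+8)
        if k.sum()>8: L.append(np.percentile(a[k],1.5));Rr.append(np.percentile(a[k],98.5))
    print(n,"L",np.array(L),"R",np.array(Rr))
    A=np.array([np.median(L),np.median(Rr)])
    for nm,m in(("L",pl&(a>A[0]+1.5)&(a<A[0]+8)),("R",pl&(a<A[1]-1.5)&(a>A[1]-8))):
        print(" z",nm,[round(float(np.median(Z[m&(b>=s)&(b<s+15)])),1) for s in np.arange(y0-37,y0+30,15) if (m&(b>=s)&(b<s+15)).sum()>5])
    print(" y front/back",np.percentile(b[pl&(a>-30)&(a<35)],[2,98]))
e=get_obs();print("TCP",1000*((e["eef_pos"][:2]-O)@X),1000*((e["eef_pos"][:2]-O)@Y),1000*e["eef_pos"][2],e["ft_force"],e["clock"])
E
python3 pz.py 118
```

```text
top L [-38.7 -39.9 -40.  -39.8 -40.2 -40.  -39.8 -40.2 -39.9] R [42.6 42.7 43.2 42.6 42.7 43.3 42.3 42.7 41.8]
 z L [19.5, 19.0, 19.2, 19.0, 20.2]
 z R [18.8, 20.3, 19.5, 18.7, 20.0]
 y front/back [ 81.5 161.1]
side L [  3.4 -39.9 -39.8 -39.5 -40.2 -39. ] R [ 25.9 -32.2 -29.1 -22.4 -20.9 -17.2]
 z L [18.6, 18.7, 18.7]
 z R [18.6, 19.6]
 y front/back [ 79.  153.5]
TCP 2.2480092311258355 219.969521190562 20.518569550987653 [-0.7 -0.1 -1.9] 10.225
```

Call:
arm_command([
  [-1,0,0],
  [-2,0.01,0],
  [-3,0.01,0],
  [-4,0.01,0],
  [-5,0.02,0],
], spin=[0,0,0,0,0])

```text
clock: 10.85
eef_pos: [0.5444, 0.058, 0.0205]
tool_rot: [0.638, 0.77, -0.0, -0.0]
ft_force: [0.5, -0.5, -2.4]
grip_width: 0.0131
grasp_force: 60.8
```

Call:
arm_command([
  [-0.6,0,0],
  [-1.2,0.01,0],
  [-1.8,0.01,0],
  [-2.4,0.01,0],
  [-3,0.01,0],
], spin=[0,0,0,0,0])

```text
clock: 11.48
eef_pos: [0.55, 0.0292, 0.0205]
tool_rot: [0.638, 0.77, -0.0, -0.0]
ft_force: [-0.7, 0.9, -1.6]
grip_width: 0.0131
grasp_force: 60.8
```

```bash
python3 pz.py 39
```

```text
top L [-37.4 -49.2 -47.9 -48.9 -48.2 -51.1 -50.4 -39.8 -38.9] R [31.2 51.6 51.8 48.9 53.5 47.8 52.4 43.2 42.2]
 z L [23.3]
 z R [23.5, 19.4, 19.6]
 y front/back [ 8.4 82.2]
side L [-48.  -48.6 -46.2 -38.5] R [45.1 49.3 45.9 32.6]
 z L []
 z R [19.9, 20.2]
 y front/back [-0.9 30.5]
TCP 2.2028245736648184 140.12291467883824 20.49120316425092 [-0.3 -0.8 -2.6] 11.775
```

Call:
arm_command([
  [-0.7,0,0],
  [-1.4,0,0],
  [-2.1,0.01,0],
  [-2.8,0.01,0],
  [-3.4,0.01,0],
], spin=[0,0,0,0,0])

```text
clock: 12.4
eef_pos: [0.5564, -0.0045, 0.0205]
tool_rot: [0.638, 0.77, -0.0, -0.0]
ft_force: [-0.2, 0.2, -2.3]
grip_width: 0.0128
grasp_force: 60.8
```

Call:
arm_command([
  [-0.05,0,0],
  [-0.1,0,0],
  [-0.15,0,0],
  [-0.2,0,0],
  [-0.25,0,0],
], spin=[0,0,0,0,0])

```text
clock: 13.02
eef_pos: [0.5568, -0.0063, 0.0205]
tool_rot: [0.638, 0.77, -0.0, -0.0]
ft_force: [-0.0, 0.6, -2.4]
grip_width: 0.013
grasp_force: 60.8
```

Call:
arm_command([
  [-0.05,0,0],
  [-0.1,0,0],
  [-0.15,0,0],
  [-0.2,0,0],
  [-0.2,0,0],
], spin=[0,0,0,0,0])

```text
clock: 13.65
eef_pos: [0.557, -0.008, 0.0205]
tool_rot: [0.638, 0.77, 0.0, -0.0]
ft_force: [-1.3, 1.5, -0.8]
grip_width: 0.013
grasp_force: 60.9
```

Call:
arm_command([
  [-0.05,0,0],
  [-0.1,0,0],
  [-0.15,0,0],
  [-0.2,0,0],
  [-0.2,0,0],
], spin=[0,0,0,0,0])

```text
clock: 14.28
eef_pos: [0.5568, -0.0081, 0.0206]
tool_rot: [0.637, 0.771, 0.001, -0.002]
ft_force: [-3.1, 7.6, 1.3]
grip_width: 0.0133
grasp_force: 61.3
```

Call:
arm_command([
  [-0.05,0,0],
  [-0.1,0,0],
  [-0.15,0,0.04],
  [-0.15,0,0.08],
  [-0.15,0,0.08],
], spin=[0,0,0,0,0])

```text
clock: 14.9
eef_pos: [0.5568, -0.0081, 0.0201]
tool_rot: [0.637, 0.771, 0.002, -0.003]
ft_force: [-4.8, 12.3, 2.7]
grip_width: 0.0131
grasp_force: 61.6
```

```bash
cat > home.py <<'E'
from h import *
np.set_printoptions(precision=1,suppress=True,linewidth=170)
O=np.array([.5742,-.1084]);t=np.radians(10.9);X=np.array([np.cos(t),np.sin(t)]);Y=np.array([-np.sin(t),np.cos(t)])
e=get_obs();print("TCP",1000*((e["eef_pos"][:2]-O)@X),1000*((e["eef_pos"][:2]-O)@Y),1000*e["eef_pos"][2],e["ft_force"],e["clock"])
for n in("top","side"):
    p=camera(n);w=np.nanmedian([cloud(p)*1000,cloud(camera(n))*1000],0);a=(w[...,:2]-1000*O)@X;b=(w[...,:2]-1000*O)@Y;Z=w[...,2]
    s=(Z>14)&(Z<24)&(a>-20)&(a<22)&(b>20)&(b<90)
    s2=(Z>14)&(Z<24)&(abs(a-25)<8)&(b>10)&(b<60);s3=(Z>14)&(Z<24)&(abs(a+24)<9)&(b>10)&(b<60)
    print(n,"plate back edge y",[np.percentile(b[k],97) for k in(s2,s3) if k.any()],"foot +y edge",np.percentile(b[(Z>9)&(Z<14)&(abs(a)<84)&(b<65)],98),
     "stop",[np.percentile(b[k],[2,50,97]) for k in[(Z>21)&(Z<28)&(abs(abs(a-1.5)-18)<14)&(b<-20)&(b>-60)]],
     "z plate",np.median(Z[s2|s3]))
    print("  lug",[ (np.percentile(a[k],[3,97]),np.percentile(b[k],[3,97]),np.median(Z[k])) for k in[(Z>40)&(Z<49)&(a>-10)&(a<14)&(b>80)&(b<125)] if k.sum()>5])
    c=(w[...,0]>440)&(w[...,0]<680)&(w[...,1]>-190)&(w[...,1]<60)&(Z<150);r,cc=np.where(c)
    save({"pixels":cv2.resize(p["pixels"][r.min():r.max(),cc.min():cc.max()],None,fx=4,fy=4,interpolation=cv2.INTER_CUBIC)},"home_%s%d.png"%(n,e["clock"]*100))
E
python3 home.py; ls pics
```

```text
TCP 1.8710648405115267 101.80294684762548 20.141438283847847 [-4.8 12.3  2.7] 14.9
top plate back edge y [np.float64(56.156551646535), np.float64(53.93283734311589)] foot +y edge 57.97675501122402 stop [array([-42.1, -38.8, -24.9])] z plate 18.987458011590476
  lug []
side plate back edge y [np.float64(35.91146730732836)] foot +y edge 50.886478216173195 stop [array([-44.5, -40.6, -23. ])] z plate 18.712347790129343
  lug [(array([3.3, 9.7]), array([ 97.6, 113.4]), np.float64(46.23976293586646))]
art.png
home_side1490.png
home_top1490.png
rel737.png
rel840.png
side1.png
top1.png
w1.png
w2.png
wrist1.pnghome.py:6: RuntimeWarning: All-NaN slice encountered
  p=camera(n);w=np.nanmedian([cloud(p)*1000,cloud(camera(n))*1000],0);a=(w[...,:2]-1000*O)@X;b=(w[...,:2]-1000*O)@Y;Z=w[...,2]
```

Call:
arm_command([
  [0.15,0,0],
  [0.25,0,0],
  [0.25,0,0],
  [0.25,0,0],
  [0.25,0,0],
], spin=[0,0,0,0,0])

```text
clock: 15.72
eef_pos: [0.557, -0.0081, 0.0198]
tool_rot: [0.638, 0.77, 0.001, -0.001]
ft_force: [-1.9, 5.8, -0.4]
grip_width: 0.013
grasp_force: 61.2
```

Call:
arm_command([
  [0,0,0],
  [0,0,0],
  [0,0,0],
  [0,0,0],
  [0,0,0],
], spin=[0,0,0,0,0], jaw=4.5)

```text
clock: 16.35
eef_pos: [0.5574, -0.0095, 0.0197]
tool_rot: [0.638, 0.77, -0.0, 0.0]
ft_force: [0.4, -0.3, 0.1]
grip_width: 0.0448
grasp_force: 0.0
```

Call:
arm_command([
  [0.3,0,-2],
  [0.5,0,-5],
  [0.5,0,-9],
  [0.5,0,-14],
  [0.5,0,-19],
], spin=[0,0,0,0,0])

```text
clock: 16.98
eef_pos: [0.5561, -0.0044, 0.2111]
tool_rot: [0.638, 0.77, -0.0, -0.0]
ft_force: [0.7, 0.1, -0.2]
grip_width: 0.045
grasp_force: 0.0
```

```bash
python3 home.py 2>/dev/null
python3 - <<'E'
from h import *
p=camera("wrist");save(p,"w3.png")
E
```

```text
TCP 1.9025462715939714 105.5120235856308 211.12750712851746 [ 0.7  0.1 -0.2] 16.975
top plate back edge y [np.float64(52.85255137620234), np.float64(56.491082696548915)] foot +y edge 57.90505734340112 stop [array([-41.9, -39.1, -34.3])] z plate 17.90748339805674
  lug [(array([-5.3,  8.5]), array([ 86.7, 103.1]), np.float64(46.09626366290732))]
side plate back edge y [np.float64(36.85999057644566)] foot +y edge 51.808144928338315 stop [array([-44.8, -40.5, -22.1])] z plate 18.234937664639197
  lug [(array([-4.2,  7.3]), array([ 98.8, 113.5]), np.float64(45.946774923135465))]
```

View pics/w3.png

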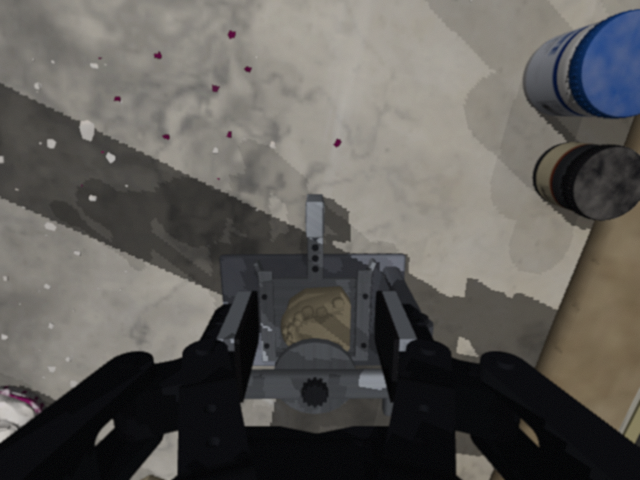

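The picture shows the loaded tray seated between both rails, with its lug sticking out at (315,210) and the cast under the arm's disc. Next I move above the knob with the closing line along the articulator's y.

```bash
python3 go.py .515 -.1595 .205 100.9
python3 - <<'E'
from h import *
O=np.array([.5742,-.1084]);t=np.radians(10.9);X=np.array([np.cos(t),np.sin(t)]);Y=np.array([-np.sin(t),np.cos(t)])
p=camera("wrist");w=cloud(p)*1000;a=(w[...,:2]-1000*O)@X;b=(w[...,:2]-1000*O)@Y;Z=w[...,2]
q=lambda k:(k.sum(),np.round(np.percentile(b[k],[2,98]),1),np.round(np.percentile(a[k],[2,98]),1))
print("foot edge",q((Z>9)&(Z<15)&(abs(a)<85)&(b>42)&(b<66)))
for c in(25,-20): print("plate",q((Z>15.5)&(Z<21.5)&(abs(a-c)<6)&(b>25)&(b<50)))
print("lug",q((Z>40)&(Z<50)&(abs(a)<15)&(b>75)&(b<125)))
print("rails",[q((Z>21)&(Z<28)&(abs(a-c)<12)&(b>5)&(b<36)) for c in(-40,46)])
E
```

```text
slide cm [-14.47  -6.92   0.44] spin 89.8 | tool y now 10.7 pos [ 0.5562 -0.0044  0.2093] F [ 0.2  0.8 -0.6] j [-0.01  0.36  0.12  1.32 -0.    1.38] t 17.23
foot edge (np.int64(2607), array([42.5, 57.5]), array([-81.7,  80.4]))
plate (np.int64(132), array([25.5, 37.7]), array([19.6, 30.6]))
plate (np.int64(179), array([25.4, 37.5]), array([-25.5, -14.6]))
lug (np.int64(708), array([ 85.7, 114.2]), array([-5.4,  9. ]))
rails [(np.int64(436), array([ 5.8, 35.1]), array([-48.3, -36.4])), (np.int64(441), array([ 5.8, 35.5]), array([38.5, 50.5]))]
```

Call:
arm_command([
  [-3,-1.4,0],
  [-6,-2.8,0],
  [-9,-4.2,0],
  [-12,-5.6,0],
  [-14.5,-6.9,0],
], spin=[-10,-20,-30,-40,-50])

```text
clock: 17.9
eef_pos: [0.514, -0.1605, 0.2075]
tool_rot: [0.25, 0.968, 0.0, -0.002]
ft_force: [0.3, -0.1, -0.4]
grip_width: 0.045
grasp_force: 0.0
```

Call:
arm_command([
  [0,0,0],
  [0,0,0],
  [0,0,0],
  [0,0,0],
  [0,0,0],
], spin=[-10,-20,-30,-40,-40.2])

```text
clock: 18.52
eef_pos: [0.5145, -0.1594, 0.2078]
tool_rot: [-0.094, 0.996, 0.001, -0.002]
ft_force: [0.4, 0.2, 1.0]
grip_width: 0.0448
grasp_force: 0.0
```

```bash
cat > knob.py <<'E'
from h import *
O=np.array([.5742,-.1084]);t=np.radians(10.9);X=np.array([np.cos(t),np.sin(t)]);Y=np.array([-np.sin(t),np.cos(t)])
from scipy.optimize import least_squares
o=get_obs();print(np.round(o["eef_pos"],4),o["clock"])
p=camera("wrist");w=cloud(p)*1000;a=(w[...,:2]-1000*O)@X;b=(w[...,:2]-1000*O)@Y;Z=w[...,2]
dark=p["pixels"].max(2)<75
k=(Z>147)&(Z<166)&(a>-90)&(a<-45)&(b<-22)&(b>-60)
q=w[k];print(k.sum(),q.mean(0) if len(q) else 0,[c.mean() for c in np.where(k)])
f=lambda s:np.linalg.norm(q-s,axis=1)-9
s=least_squares(f,[515,-160,150],loss="soft_l1");print("ball",s.x,np.sqrt(np.mean(s.fun**2)))
for T in recognise(p,"knob")[:2]+landmark_of(p,"knob")[:2]:print(T["centre"],T["confidence"],atz(p,T["centre"],.15))
save(p,"w_k%d.png"%(100*o["clock"]))
E
python3 knob.py; python3 go.py .515 -.1595 .205 100.9
```

```text
[ 0.5145 -0.1594  0.2078] 18.525
893 [ 512.488686   -159.54050133  155.91471394] [np.float64(260.7760358342665), np.float64(316.0716685330347)]
ball [ 514.56391233 -159.11473444  150.13241745] 0.48511128319983987
[316.2, 255.0] 0.97 [ 0.51141839 -0.15966247  0.15      ]
[312.5, 260.6] 0.66 [ 0.51488065 -0.16100645  0.15      ]
[58.1, 60.7] 0.4 [ 0.44024227 -0.29464669  0.15      ]
slide cm [0.01 0.01 0.38] spin -0.1 | tool y now 100.78 pos [ 0.5151 -0.1595  0.2088] F [-0.1  0.8  0.4] j [-0.3   0.33  0.07  1.31 -0.   -0.49] t 18.68
```

Call:
arm_command([
  [0,0,2],
  [0,0,4],
  [0,0,6],
  [0,0,7.2],
  [0,0,7.8],
], spin=[0,0,0,0,0])

```text
clock: 19.3
eef_pos: [0.5153, -0.1596, 0.131]
tool_rot: [-0.095, 0.996, 0.0, -0.0]
ft_force: [-0.3, 0.9, 0.3]
grip_width: 0.0445
grasp_force: 0.0
```

Call:
arm_command([
  [0,0,0],
  [0,0,0],
  [0,0,0],
  [0,0,0],
  [0,0,0],
], spin=[0,0,0,0,0], jaw=1)

```text
clock: 19.92
eef_pos: [0.5159, -0.1594, 0.1323]
tool_rot: [-0.095, 0.995, 0.0, 0.001]
ft_force: [-1.3, 3.1, 4.8]
grip_width: 0.0148
grasp_force: 58.5
```

Call:
arm_command([
  [0,-0.25,0],
  [0,-0.5,0],
  [0,-0.75,0],
  [0,-0.95,0],
  [0,-0.95,0],
], spin=[0,0,0,0,0])

```text
clock: 20.55
eef_pos: [0.5175, -0.1679, 0.1323]
tool_rot: [-0.095, 0.995, 0.001, 0.0]
ft_force: [-2.1, 5.4, 6.6]
grip_width: 0.0144
grasp_force: 58.8
```

```bash
python3 knob.py
```

```text
[ 0.5175 -0.1679  0.1323] 20.55
3693 [ 510.56698072 -166.4154431   156.41048617] [np.float64(327.5358786894124), np.float64(324.32629298673163)]
ball [ 507.81802073 -167.12597309  159.36951117] 4.464793997572083
[319.5, 315.9] 0.69 [ 0.51003985 -0.16807724  0.15      ]
[316.6, 328.8] 0.77 [ 0.5151567  -0.16811106  0.15      ]
```

Call:
arm_command([
  [0,-0.05,0],
  [0,-0.1,0],
  [0,-0.15,0],
  [0,-0.15,0],
  [0,-0.15,0],
], spin=[0,0,0,0,0])

```text
clock: 21.32
eef_pos: [0.5177, -0.1691, 0.1323]
tool_rot: [-0.096, 0.995, 0.001, 0.0]
ft_force: [-2.3, 7.7, 7.0]
grip_width: 0.0143
grasp_force: 58.9
```

```bash
python3 knob.py; cd pics; python3 -c "
import cv2,glob
f=sorted(glob.glob('w_k21*'))[-1];im=cv2.imread(f);cv2.imwrite('kz.png',cv2.resize(im[220:420,200:440],None,fx=3,fy=3))"
```

```text
[ 0.5177 -0.1691  0.1323] 21.325
3589 [ 510.87900228 -167.22590316  156.38114657] [np.float64(327.9080523822792), np.float64(325.2212315408192)]
ball [ 508.33153203 -167.57135871  159.42288055] 4.313272609477722
[320.6, 314.0] 0.74 [ 0.50946664 -0.16896647  0.15      ]
[317.5, 330.2] 0.82 [ 0.51585321 -0.16881739  0.15      ]
```

View pics/kz.png

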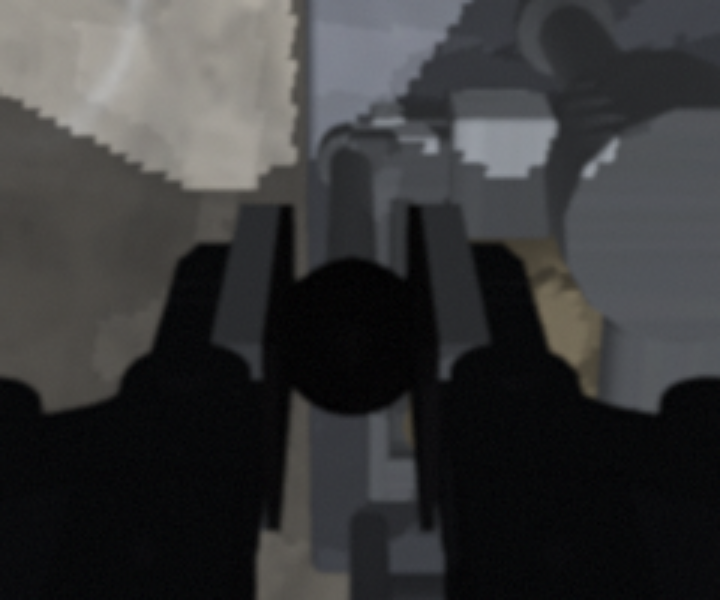

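The picture shows the ball knob well centred between the pads at (350,335). The bolt is drawn about 10 mm, so I lift along the arc.

Call:
arm_command([
  [-0.13,0,-0.48],
  [-0.28,0,-0.95],
  [-0.53,0,-1.65],
  [-0.81,0,-2.34],
  [-1.25,0,-3.23],
], spin=[0,0,0,0,0])

```text
clock: 22.1
eef_pos: [0.528, -0.166, 0.1616]
tool_rot: [-0.096, 0.995, 0.003, -0.003]
ft_force: [-0.4, 7.4, -4.1]
grip_width: 0.0145
grasp_force: 58.4
```

```bash
cat > arm.py <<'E'
from h import *
O=np.array([.5742,-.1084]);t=np.radians(10.9);X=np.array([np.cos(t),np.sin(t)]);Y=np.array([-np.sin(t),np.cos(t)])
e=get_obs();E=e["eef_pos"];print("TCP art",np.round(1000*np.array([(E[:2]-O)@X,(E[:2]-O)@Y,E[2]]),1),np.round(e["ft_force"],1),e["grip_width"],e["clock"])
p=camera("side");w=cloud(p)*1000;a=(w[...,:2]-1000*O)@X;b=(w[...,:2]-1000*O)@Y;Z=w[...,2]
for lo in range(-80,60,15):
    k=(a>=lo)&(a<lo+15)&(abs(b)<25)&(Z>60)&(Z<330)
    if k.sum()>5: print(lo+7,k.sum(),np.round(np.percentile(Z[k],[5,50,95])))
save(p,"arm%d.png"%(100*e["clock"]))
E
python3 arm.py
```

```text
TCP art [-56.3 -47.9 161.6] [-0.4  7.4 -4.1] 0.014547215795813107 22.1
-73 362 [ 71. 145. 250.]
-58 133 [ 74. 149. 247.]
-13 62 [125. 130. 138.]
2 79 [124. 130. 142.]
17 72 [120. 127. 138.]
32 48 [119. 127. 131.]
47 79 [116. 123. 127.]
62 95 [118. 122. 125.]
```

Call:
arm_command([
  [-0.5,0,-0.85],
  [-1.06,0,-1.67],
  [-1.67,0,-2.45],
  [-2.34,0,-3.18],
  [-3.05,0,-3.87],
], spin=[0,0,0,0,0])

```text
clock: 22.78
eef_pos: [0.5546, -0.1614, 0.2021]
tool_rot: [-0.095, 0.995, 0.002, -0.006]
ft_force: [-11.4, 6.8, -6.7]
grip_width: 0.0141
grasp_force: 58.7
```

```bash
python3 arm.py
```

```text
TCP art [-29.3 -48.4 202.1] [-11.4   6.8  -6.7] 0.01414284721608044 22.775
-73 198 [ 66. 108. 187.]
-58 189 [ 81. 188. 201.]
-43 215 [179. 261. 298.]
-28 61 [173. 183. 292.]
-13 43 [153. 158. 163.]
2 36 [148. 153. 158.]
17 63 [139. 148. 161.]
32 45 [135. 141. 147.]
47 53 [124. 132. 138.]
62 65 [116. 126. 130.]
```

Call:
arm_command([
  [0,0,0],
  [0,0,0],
  [0,0,0],
  [0,0,0],
  [0,0,0],
], spin=[0,0,0,0,0])

```text
clock: 23.45
eef_pos: [0.5533, -0.1622, 0.2037]
tool_rot: [-0.095, 0.995, 0.001, -0.006]
ft_force: [-20.4, 3.2, 17.2]
grip_width: 0.014
grasp_force: 60.3
```

```bash
python3 arm.py|head -1; python3 -c "
import cv2,glob
f=sorted(glob.glob('pics/arm23*'))[-1];im=cv2.imread(f);cv2.imwrite('pics/az.png',cv2.resize(im[120:300,250:430],None,fx=3.2,fy=3.2,interpolation=2))"
```

```text
TCP art [-30.7 -48.9 203.7] [-20.4   3.2  17.2] 0.013957697194670498 23.45
```

View pics/az.png

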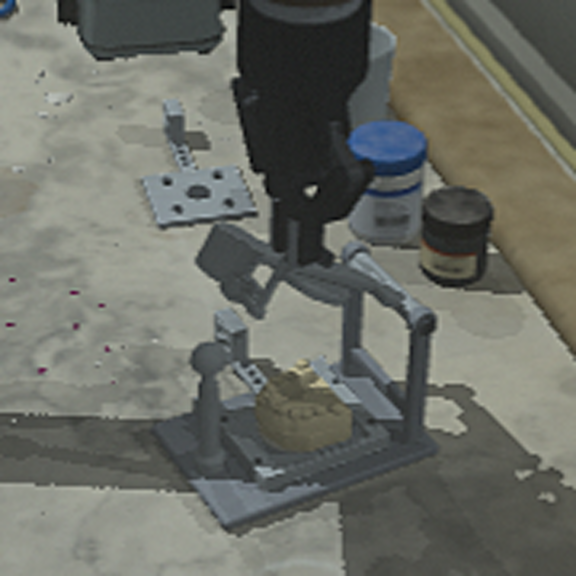

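The picture shows the arm lifted clear of the ball stud and the loaded tray still home. There is now a radial push of about 26 N at the gripper, so before going on I measure the real arm angle and the knob's place between the pads.

```bash
cat > ang.py <<'E'
from h import *
from scipy.optimize import least_squares
np.set_printoptions(precision=1,suppress=True)
O=np.array([.5742,-.1084]);t=np.radians(10.9);X=np.array([np.cos(t),np.sin(t)]);Y=np.array([-np.sin(t),np.cos(t)])
e=get_obs();E=e["eef_pos"];print("TCP art",1000*np.array([(E[:2]-O)@X,(E[:2]-O)@Y,E[2]]),e["ft_force"],e["ft_torque"],e["grip_width"],e["clock"])
for n in("top","side","wrist"):
    p=camera(n);w=cloud(p)*1000;a=(w[...,:2]-1000*O)@X;b=(w[...,:2]-1000*O)@Y;Z=w[...,2]
    k=(abs(b)<14)&(a<55)&(a>-60)&(Z>100)&(Z<260);g=p["pixels"].astype(int)
    k&=(g.max(2)>60)
    P=np.c_[a[k],b[k],Z[k]]
    if len(P)<50: print(n,len(P));continue
    best=None;rng=np.random.default_rng(0)
    for _ in range(600):   # RANSAC plane whose normal has no y part
        q=P[rng.choice(len(P),2,False)];d=q[1]-q[0]
        if abs(d[0])<15: continue
        s=d[2]/d[0];c=q[0,2]-s*q[0,0];m=abs(P[:,2]-s*P[:,0]-c)/np.hypot(1,s)<1.5
        if best is None or m.sum()>best[0]: best=(m.sum(),m)
    s,c=np.polyfit(P[best[1]][:,0],P[best[1]][:,2],1)
    print(n,len(P),best[0],"open deg",-np.degrees(np.arctan(s)),"z at hinge a=69.8:",s*69.8+c,"a range",np.percentile(P[best[1]][:,0],[2,98]))
    if n=="wrist":
        dark=(g.max(2)<45)&(abs(b+48)<9)&(Z<E[2]*1000+40)&(Z>E[2]*1000);Q=np.c_[a[dark],b[dark],Z[dark]]
        print("dark",len(Q),np.percentile(Q,[5,50,95],axis=0) if len(Q) else "")
        save(p,"wa%d.png"%(100*e["clock"]))
E
python3 ang.py
```

```text
TCP art [-30.7 -48.9 203.7] [-20.1   3.7  16.1] [0.9 4.  0.4] 0.014079717577085751 23.5
top 86 58 open deg 31.49865572344436 z at hinge a=69.8: 121.67390174412168 a range [29.5 53.9]
side 292 119 open deg 33.27570821191283 z at hinge a=69.8: 119.39286467687992 a range [-58.1  52.2]
wrist 5955 5138 open deg 33.60153535209387 z at hinge a=69.8: 118.05542414574688 a range [-58.7   5.5]
dark 3530 [[-42.3 -56.5 212.4]
 [-34.2 -47.8 225.4]
 [-24.1 -40.2 241.5]]
```

Call:
arm_command([
  [0.2,0,-0.1],
  [0.4,0,-0.2],
  [0.5,0,-0.2],
  [0.5,0,-0.2],
  [0.5,0,-0.2],
], spin=[0,0,0,0,0])

```text
clock: 24.28
eef_pos: [0.5524, -0.1617, 0.2034]
tool_rot: [-0.096, 0.995, 0.002, -0.003]
ft_force: [-6.4, 6.7, 2.2]
grip_width: 0.0142
grasp_force: 59.0
```

```bash
python3 ang.py
```

```text
TCP art [-31.5 -48.2 203.4] [-6.4  6.7  2.2] [1.3 1.2 0.3] 0.014198326749411062 24.275
top 101 68 open deg 31.41147332861374 z at hinge a=69.8: 122.02558197827423 a range [28.1 54.5]
side 292 129 open deg 32.60615768093595 z at hinge a=69.8: 120.12470352149322 a range [-59.4  52.3]
wrist 5810 5048 open deg 33.28212000932347 z at hinge a=69.8: 117.93395340005 a range [-58.8   5.1]
dark 3731 [[-43.3 -56.5 211.7]
 [-35.1 -47.8 224.9]
 [-24.9 -39.7 241.2]]
```

```bash
python3 -c "
import cv2,glob
f=sorted(glob.glob('pics/wa2*'))[-1];im=cv2.imread(f);cv2.imwrite('pics/waz.png',cv2.resize(im[200:440,180:460],None,fx=2.5,fy=2.5,interpolation=2))"
```

```text
(no output)
```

View pics/waz.png

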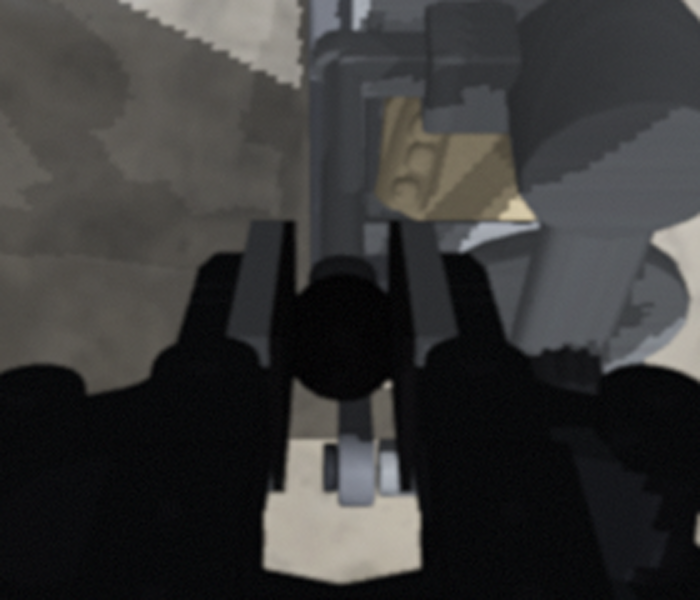

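The crop shows the ball still centred at (343,335), the same place in the pads as before, so it hasn't slipped. The real arc centre is simply about 10 mm higher and 3 mm farther back than I assumed. I refit the arc from the measured points and continue.

Call:
arm_command([
  [-0.57,0,-0.57],
  [-1.11,0,-1.08],
  [-1.69,0,-1.55],
  [-2.39,0,-2.06],
  [-2.39,0,-2.06],
], spin=[0,0,0,0,0])

```text
clock: 25.05
eef_pos: [0.5759, -0.1575, 0.2265]
tool_rot: [-0.096, 0.995, 0.001, -0.002]
ft_force: [-11.0, 6.8, 10.3]
grip_width: 0.0142
grasp_force: 58.6
```

```bash
python3 ang.py
```

```text
TCP art [ -7.6 -48.5 226.5] [-11.    6.8  10.3] [1.4 2.3 0.5] 0.014202395326542201 25.05
top 0
side 346 74 open deg 47.707025597011594 z at hinge a=69.8: 114.06668672782844 a range [-35.9  52.6]
wrist 7295 3792 open deg 45.866294582754335 z at hinge a=69.8: 120.19562550124935 a range [-37.1  44.6]
dark 3494 [[-19.8 -56.5 233.8]
 [-10.  -47.8 245. ]
 [ -0.6 -39.9 264.1]]
```

Call:
arm_command([
  [-0.2,0,-0.25],
  [-0.4,0,-0.45],
  [-0.6,0,-0.65],
  [-0.6,0,-0.65],
  [-0.6,0,-0.65],
], spin=[0,0,0,0,0])

```text
clock: 25.82
eef_pos: [0.5819, -0.1557, 0.2303]
tool_rot: [-0.096, 0.995, 0.002, -0.003]
ft_force: [-5.0, 5.9, 1.1]
grip_width: 0.0141
grasp_force: 58.6
```

Call:
arm_command([
  [0,0,0],
  [0,0,0],
  [0,0,0],
  [0,0,0],
  [0,0,0],
], spin=[0,0,0,0,0])

```text
clock: 26.45
eef_pos: [0.5819, -0.1557, 0.2302]
tool_rot: [-0.096, 0.995, 0.002, -0.003]
ft_force: [-4.7, 6.7, 0.8]
grip_width: 0.014
grasp_force: 58.6
```

```bash
python3 ang.py
python3 - <<'E'
from h import *
O=np.array([.5742,-.1084]);t=np.radians(10.9);X=np.array([np.cos(t),np.sin(t)]);Y=np.array([-np.sin(t),np.cos(t)])
for n in("top","side"):
    p=camera(n);w=cloud(p)*1000;a=(w[...,:2]-1000*O)@X;b=(w[...,:2]-1000*O)@Y;Z=w[...,2]
    q=lambda k:(k.sum(),np.round(np.percentile(b[k],[2,98]),1),np.round(np.percentile(a[k],[2,98]),1)) if k.sum()>3 else None
    print(n,"lug",q((Z>40)&(Z<50)&(abs(a)<15)&(b>75)&(b<125)),"plate",q((Z>15.5)&(Z<21.5)&(abs(a-25)<6)&(b>25)&(b<50)))
    for T in("tray_bare","cast_upper","vaseline"):
        for r in landmark_of(p,T)[:1]: print(T,r["centre"],round(r["confidence"],2))
E
```

```text
TCP art [ -1.4 -47.9 230.2] [-4.7  6.7  0.8] [1.5 1.3 0.3] 0.013984710875660078 26.45
top 0
side 345 79 open deg 52.58869889354794 z at hinge a=69.8: 105.6427038647454 a range [-29.9  46.3]
wrist 7043 3289 open deg 48.93966567174797 z at hinge a=69.8: 120.35154724038907 a range [-31.1  40.2]
dark 3530 [[-13.2 -56.3 238.2]
 [ -3.4 -47.9 248.9]
 [  6.  -39.6 268.2]]
top lug (np.int64(98), array([ 86.8, 114.9]), array([-5.7,  8.6])) plate None
tray_bare [172.6, 211.4] 0.77
cast_upper [451.1, 299.5] 0.88
vaseline [456.9, 236.4] 0.93
side lug (np.int64(63), array([ 82.5, 111.9]), array([-5.9,  7.7])) plate None
tray_bare [309.0, 180.5] 0.86
cast_upper [316.1, 363.5] 0.74
vaseline [389.9, 357.0] 0.79
```

The arm is steady at about 49° open, the tray is still home, and the bystanders haven't moved. I hand the job in.

```bash
python3 -c "
from workcell import *
print(job_done())"
```

```text
the job is handed in; nothing more can be done
None
```

I slid the loaded tray home against the end stop and released it, then drew the bolt and lifted the upper arm. I handed the job in at about 27 s with the arm held steady at about 49° open and the bare tray, upper cast and jar unmoved; no verdict came back.

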